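Seat the cone pestle in the swing sieve and check that it rocks free

ROBOT

A 6-joint arm with a two-finger parallel gripper is mounted at the origin on a cart in front of the work surface, level with it; the furniture and walls round the work are solid. World frame = base frame: x ahead of the robot, y to its left, z up, the work surface at z = 0. Lengths are in m, angles in rad, forces in N, time in s.
With the tool pointing down it reaches from about 0.275 to 0.85 m from the base axis. Payload 5.2 kg.
Tool frame: the origin (TCP) lies midway between the tips of the shut fingers; the grasp point (between the pads) lies 19 mm behind it; z points along the fingers, y is the direction in which the jaws open and shut (so a half turn about z gives the same grasp; the last joint's range is limited). The gripper opens to 85 mm and grips with 20 to 120 N. Pads are 22 mm wide; open, the fingers measure 114 mm over their backs; the gripper's body (76 mm by 85 mm) begins 54 mm behind the grasp point. The pads swing forward as they close: fully open they stand 13 mm farther back than shut.
Start: joints at [-1.349, 0.259, 1.535, -0, 1.348, -0.203], TCP at [0.227, -0.501, 0.2] pointing down, gripper open.
Joint ranges: [-3.14, 3.14], [-0.91, 2.08], [0.19, 2.58], [-1.22, 4.36], [0.22, 2.71], [-3.12, 3.12]. Speed limits (rad/s): [2.57, 2.57, 3.14, 3.14, 3.14, 3.14].

INTERFACE

Orientations are given as a rotation vector (axis times angle).
In Python, from workcell import sensors, cams, sign_off gives the robot as it stands.
- The arm moves only by the tool arm_command, never from a script. Its arguments are lists of equal length, an entry for each row: "translation": the shift along the world's x, y, z each as a share of 25 cm, from -1 to 1, a list of three; "rotation": the turn, a rotation vector about the world's x, y, z each as a share of 90 degrees, from -1 to 1, a list of three. A call has 1 to 10 rows; each row is the pose to reach, as a shift and turn from the pose measured when the call began; what a row does not reach only later rows make up. A row lasts 1/10 s, in which the tool goes at most 50 mm and 8.59 degrees, less where a joint would pass 70% of its speed; a pose out of reach is approached as far as the arm can. A call with a number of a shift or a turn outside -1 to 1 is refused whole. A call with a gripper value outside its range is refused whole. "hand" is the opening, from -1 (shut) to 1 (fully open), so that 0 is half open, set as the call begins (left out, the last holds). The fingers move at their own pace and stop on an object; "force" is the grip in N (left out, the last holds). Time passes only in rows, so rows that repeat a pose let the fingers close. It gives the time, the measured TCP pose, the force and the opening at its end, in the units of the state.
- sensors.read_state(): the state, without advancing time (a new reading comes with each control period).
- cams.capture(name): name is "scene" or "side" or "wrist"; returns a dict with "color" (384x512x3 uint8, red, green, blue), "mtx" (3x3 intrinsics, pixels), "dist_coeffs" ([k1, k2, p1, p2, k3] as OpenCV has them; the pictures are not rectified), "origin" and "attitude" of the camera in the world. Camera axes: x right, y down, z forward; pixel columns grow to the right and rows downward; lengths in m; the calibration is good to about 2 mm. A picture is of the moment at which its call begins. There is no depth.
- sign_off(): hands the job in, once; it reports no verdict.
The state is a dict: "clock": time; "joints": joint angles; "joint_vel": joint speeds; "tau": joint torques, N m; "ee_pos": TCP position; "ee_rot": TCP orientation; "contact_force": force on the tool from outside, world axes, zero at the start; "ft_torque": the same for the moment, N m; "opening": finger opening in m.
Only numpy, scipy, OpenCV 4.12 (cv2) and the standard library are available. Lean on these libraries where they do the work, as an engineer would, in place of code of your own. Each camera call takes 0.05 s, during which the arm holds its last target. There are 200 camera calls.

TASK

Take the largest cone-shaped wooden pestle out of the caddy and lower it (do not drop it) point down into the steel conical sieve cup on the stand until its collar rests on the rim of the cup. Then, to check that it rocks free, push the seated pestle by its handle so that the cup tips some ten degrees to one side on its pivots, and let it swing back. Leave pestle and cup upright and still, with the pestle fully home.

Things in the scene. Friction and masses are not known exactly. Their poses are not given: they have to be found in the camera images.
- cone_pestle: The pale wooden pestle to use, 116 mm tall, 0.11-0.22 kg, the largest of three standing in a caddy. Below: a blunt cone, 22 mm wide at the flat tip, 54 mm at 55 mm above it; there a collar 68 mm wide, 7 mm thick; above it a round handle 22-25 mm wide, from 64 to 116 mm above the tip. Origin at the tip's centre (starts 10 mm above the worktop), z up along the axis. It may lean a few degrees.
- collar (a point): Point on the axis of the cone pestle at the underside of its collar, 55 mm above the tip. The pestle stands in a fixed wooden caddy (75 x 270 x 28 mm) with three sockets, 37 mm wide, 18 mm deep, 90 mm apart, in any order beside two others 116 mm tall: one with a straight cylindrical end (32 mm, collar 50 mm) and a slimmer cone (36 mm, collar 44 mm). Axes as the pestle's.
- cup_rim (a point): Centre of the mouth of the steel sieve cup, at rim level, 105 mm above the worktop. Open cone, 58 mm wide inside and 68 mm outside at the rim, 62 mm deep, 21 mm wide at the floor; the cone pestle fits with 1.5 to 2 mm of play, its collar on the rim. z: the cup's axis, up at rest; y: the line through its pivots in two uprights (110 mm tall, fixed); the cup tips towards +x or -x.
- swing_cup (a joint): Tipping angle (rad) of the cup on its pivots, which lie 5 mm below rim level: 0 upright, positive when the top leans towards the cup's +x, stops at -0.4 and 0.4. A weak spring (0.5 N m per rad) centres it; 10 degrees takes about 2 N at the pestle's handle.
Mind the look-alikes: they are no part of the job. Leave any turquoise look-alike of the cone_pestle alone.

How it is judged:
On the way, in this order (a step that is already met when the one before it is completed fails the run):
1. the cone pestle sits home in the upright cup: collar within 8 mm of the rim's centre, cup within 0.06 rad of upright (distance between collar and cup_rim below 0.008 m and value of joint swing_cup between -0.06 and 0.06 rad), for 0.2 s.
2. with the pestle in it, the cup is tipped by 0.1 rad (6 degrees) or more to either side (distance between collar and cup_rim below 0.014 m and (value of joint swing_cup above 0.1 rad or value of joint swing_cup below -0.1 rad)), for 0.1 s.
At the end, for the whole second after the job is handed in: The cone pestle is home in the cup (collar underside within 8 mm of the rim's centre, pestle within 0.15 rad of vertical), the cup has swung back to within 0.06 rad of upright, and the pestle is at rest and let go (all of step 1 and angle between cone_pestle's own z axis and vertical below 0.15 rad and linear speed of cone_pestle below 0.03 m/s); the robot touches nothing.
It fails at once if the pestle is dropped into the cup (faster than 0.6 m/s within 30 mm of its seat) (distance between collar and cup_rim below 0.03 m and linear speed of cone_pestle above 0.6 m/s).
It also fails if it takes over 54 s, if anything falls off the work surface, if the arm or the gripper's body presses on something with over 40 N, if the wrist force passes 120 N, or if a joint passes its speed limit or range.

## Working session

There is one attempt and no reset: what is moved stays moved. The work goes in short steps, Python scripts to look and compute and a tool call to move; the robot and the scene stay as the last step left them, time stands still between calls to the robot, and variables do not carry over. Pictures are saved under pics/ and viewed, about 8 in all and at most 12, crops included, and the job is handed in when it is done.

Besides the shell and the picture viewer there is one more tool, called after "Request:" by a JSON object that holds its "api" and its "payload". arm_command: Moves the arm, as the interface text tells. Its arguments: {"type":"object","properties":{"translation":{"type":"array"},"rotation":{"type":"array"},"hand":{"type":"number"},"force":{"type":"number"}},"required":["translation","rotation"]}

```bash
mkdir -p pics
cat > h.py <<'E'
import numpy as np, cv2
from workcell import sensors, cams, sign_off
def cap(n,fn=None):
    c=cams.capture(n)
    if fn: cv2.imwrite('pics/'+fn,cv2.cvtColor(c['color'],cv2.COLOR_RGB2BGR))
    return c
def att(c):
    a=np.array(c['attitude'],float)
    return a if a.shape==(3,3) else cv2.Rodrigues(a)[0] if a.size==3 else None
def ray(c,uv):
    p=cv2.undistortPoints(np.array([[uv]],float),np.array(c['mtx'],float),np.array(c['dist_coeffs'],float))[0,0]
    return np.array(c['origin'],float),att(c)@np.array([p[0],p[1],1.])
def onz(c,uv,z):
    o,d=ray(c,uv); return o+d*(z-o[2])/d[2]
def proj(c,P):
    R=att(c); 
    return cv2.projectPoints(np.array(P,float).reshape(-1,3),cv2.Rodrigues(R.T)[0],-R.T@np.array(c['origin'],float),np.array(c['mtx'],float),np.array(c['dist_coeffs'],float))[0].reshape(-1,2)
E
python3 - <<'E'
from h import *
a=cap('scene');b=cap('side');
cv2.imwrite('pics/a.png',cv2.cvtColor(a['color'],cv2.COLOR_RGB2BGR));cv2.imwrite('pics/b.png',cv2.cvtColor(b['color'],cv2.COLOR_RGB2BGR))
for c in (a,b): print(c['origin'],c['attitude'],c['mtx'],c['dist_coeffs'])
print(sensors.read_state())
E
```

```text
[-0.35524069 -0.49724777  1.02048861] [-2.09644299  1.11541721 -0.47779532] [[412.55352921   0.         252.98069215]
 [  0.         412.55352921 195.07583047]
 [  0.           0.           1.        ]] [-0.14882691  0.          0.          0.          0.        ]
[0.44869065 1.2287047  0.68990063] [-0.04904029  2.6797259  -1.62176479] [[414.41145792   0.         253.18834485]
 [  0.         414.41145792 189.74360628]
 [  0.           0.           1.        ]] [-0.13600722  0.          0.          0.          0.        ]
{'clock': 0.1, 'joints': array([-1.34880266e+00,  2.59286116e-01,  1.53597429e+00, -4.11681452e-05,
        1.34801904e+00, -2.02760370e-01]), 'joint_vel': array([-0.00138349, -0.00080257, -0.00464313,  0.00028158,  0.0007365 ,
        0.00053394]), 'tau': array([ 2.37865839e-03, -4.46971428e+01, -2.91246647e+01,  3.87180319e-05,
        6.33608797e-03,  2.13417968e-05]), 'ee_pos': array([ 0.22655985, -0.50058248,  0.19934901]), 'ee_rot': array([-3.06935790e+00, -6.61856354e-01,  8.84861411e-05]), 'contact_force': array([-0.14765147, -0.35350794, -0.62531501]), 'ft_torque': array([ 0.00567708, -0.01637819, -0.01719294]), 'opening': 0.08555181721013964}
```

View pics/a.png

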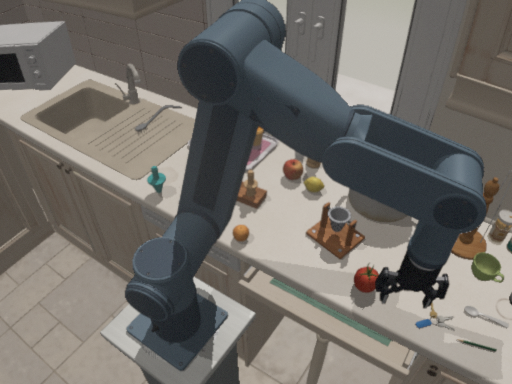

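View pics/b.png

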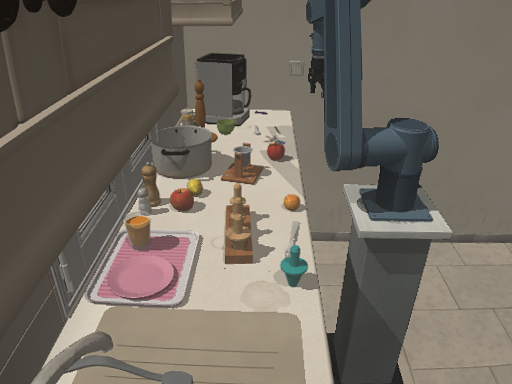

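The scene view shows the cup on its stand near (340,215), with the caddy partly hidden by the arm at (250,190). In the side view the caddy is at (238,235) with three pestles in line, the cup is at (243,155), and the turquoise decoy is at (293,268). Next I'll enlarge the side view and take rough positions.

Run:
```python
from h import *
b=cap('side');a=cap('scene')
im=cv2.cvtColor(b['color'],cv2.COLOR_RGB2BGR)[135:275,200:320]
im=cv2.resize(im,None,fx=4.2,fy=4.2,interpolation=cv2.INTER_CUBIC)
cv2.imwrite('pics/c.png',im)
print('cup side',onz(b,(243,152),.105),'scene',onz(a,(340,213),.105))
for uv in [(227,262),(252,261),(227,207),(250,207)]: print(uv,onz(b,uv,.028))
```

```text
cup side [ 0.52571244 -0.18561156  0.105     ] scene [ 0.53440132 -0.21826663  0.105     ]
(227, 262) [0.53782008 0.37168216 0.028     ]
(252, 261) [0.47327923 0.36452945 0.028     ]
(227, 207) [0.56241721 0.08782597 0.028     ]
(250, 207) [0.48916818 0.08437916 0.028     ]
```

View pics/c.png

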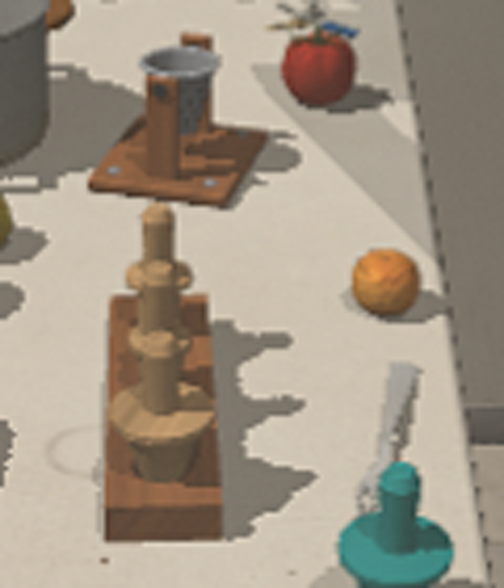

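The crop (scale 4.2, origin 200,135) shows three candidates:
- **Near:** (239,234). Wide collar and a tapering end, about 103 px wide in the crop.
- **Middle:** (238,216). About 62 px wide.
- **Far:** (238,200). About 66 px wide.

The near one fits, as it has clearly the widest collar (68 mm) and a visible cone. The turquoise one gets left alone. I'm moving above the near socket to look with the wrist camera.

Request:
{"api": "arm_command", "payload": {"translation": [[0.4, 1, 0.3], [0.4, 1, 0.3], [0.4, 1, 0.3], [0.4, 1, 0.3], [0.4, 1, 0.3], [0.4, 1, 0.3], [0.4, 1, 0.3]], "rotation": [[0, 0, 0.33], [0, 0, 0.33], [0, 0, 0.33], [0, 0, 0.33], [0, 0, 0.33], [0, 0, 0.33], [0, 0, 0.33]], "hand": 1}}

```text
clock: 0.9
ee_pos: [0.3279, -0.248, 0.2761]
ee_rot: [2.794, 1.433, 0.002]
contact_force: [-0.4, -0.8, 0.4]
opening: 0.086
```

Request:
{"api": "arm_command", "payload": {"translation": [[0.4, 1, 0], [0.4, 1, 0], [0.4, 1, 0], [0.4, 1, 0], [0.4, 1, 0], [0.4, 1, 0], [0.4, 1, 0]], "rotation": [[0, 0, 0.44], [0, 0, 0.44], [0, 0, 0.44], [0, 0, 0.44], [0, 0, 0.44], [0, 0, 0.44], [0, 0, 0.44]]}}

```text
clock: 1.6
ee_pos: [0.4285, 0.0039, 0.2756]
ee_rot: [-2.14, -2.3, -0.003]
contact_force: [0.1, -1.0, -1.0]
opening: 0.0854
```

Request:
{"api": "arm_command", "payload": {"translation": [[0.3, 1, 0], [0.3, 1, 0], [0.3, 1, 0], [0.3, 1, 0], [0.3, 1, 0], [0.3, 1, 0], [0.3, 1, 0], [0.3, 1, 0]], "rotation": [[0, 0, 0], [0, 0, 0], [0, 0, 0], [0, 0, 0], [0, 0, 0], [0, 0, 0], [0, 0, 0], [0, 0, 0]]}}

```text
clock: 2.4
ee_pos: [0.5037, 0.2519, 0.275]
ee_rot: [2.141, 2.299, -0.0]
contact_force: [-0.0, 0.4, -0.4]
opening: 0.0856
```

Run:
```python
from h import *
w=cap('wrist','w1.png');a=cap('scene')
im=cv2.cvtColor(a['color'],cv2.COLOR_RGB2BGR)[170:270,230:390]
im=cv2.resize(im,None,fx=4,fy=4,interpolation=cv2.INTER_CUBIC)
cv2.imwrite('pics/both.png',np.hstack([np.vstack([cv2.imread('pics/w1.png'),np.zeros((16,512,3),np.uint8)]),im[:, :]])[:,:] if 0 else im)
print(w['origin'],att(w))
print('near/far upright tops',onz(cap('side'),(239.3,152.9),.11))
```

```text
[0.49698779 0.3372457  0.44797412] [[ 9.97500258e-01  6.64705180e-02  2.39771691e-02]
 [ 7.06591733e-02 -9.41719983e-01 -3.28893227e-01]
 [ 7.18076162e-04  3.29765286e-01 -9.44062678e-01]]
near/far upright tops [ 0.53802995 -0.16430185  0.11      ]
```

View pics/w1.png

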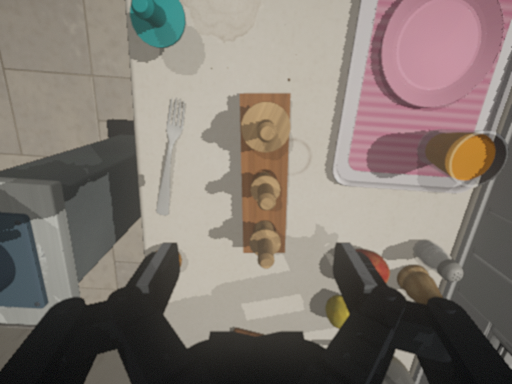

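View pics/both.png

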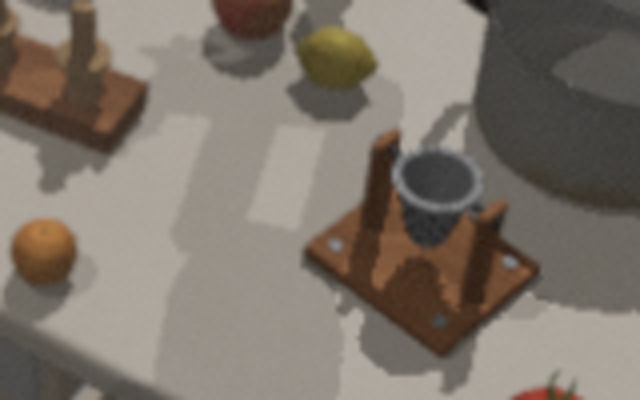

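The wrist view has the wide-collar pestle at (266,128) with its handle end near (268,130), well over the slimmer ones at (265,190) and (265,240). In the scene crop the cup rim centre is at about (339.5,215) px and the upright tops at (327,204.5) and (353,222).

Run:
```python
from h import *
w=cap('wrist');a=cap('scene')
hsv=cv2.cvtColor(w['color'],cv2.COLOR_RGB2HSV)
print(hsv[108,258],hsv[145,262],hsv[98,247])
m=((abs(hsv[...,0].astype(int)-hsv[108,258][0])<5)&(hsv[...,2]>135)&(hsv[...,1]>70)).astype(np.uint8)
m[:, :225]=0;m[:,310:]=0;m[160:]=0;m[:90]=0
cs,_=cv2.findContours(m,cv2.RETR_EXTERNAL,cv2.CHAIN_APPROX_NONE)
k=max(cs,key=cv2.contourArea);(u,v),r=cv2.minEnclosingCircle(k);print('collar',u,v,r,cv2.fitEllipse(k))
P=onz(w,(u,v),.070);print(P, 'width',np.linalg.norm(onz(w,(u-r,v),.07)-onz(w,(u+r,v),.07)))
print('handle top',onz(w,(268,130),.126), 'expected vertical px',proj(w,[[P[0],P[1],.126]]))
for uv in [(327,204.5),(353,222)]: print('up',onz(a,uv,.11))
print('rim',onz(a,(339.5,215),.105))
im=cv2.cvtColor(w['color'],cv2.COLOR_RGB2BGR)[90:270,220:320]
cv2.imwrite('pics/w2.png',cv2.resize(im,None,fx=3.3,fy=3.3,interpolation=cv2.INTER_CUBIC))
```

```text
[ 18  94 180] [ 17 100 160] [ 13 120 151]
collar 263.3542175292969 122.59037780761719 30.762556076049805 ((265.9228820800781, 123.28318786621094), (45.59889221191406, 53.52190399169922), 164.68882751464844)
[0.51021726 0.29995865 0.07      ] width 0.08380330089002805
handle top [0.51432941 0.29736066 0.126     ] expected vertical px [[264.67672211 127.50139172]]
up [ 0.54083607 -0.16894595  0.11      ]
up [ 0.51678154 -0.26971045  0.11      ]
rim [ 0.5256151  -0.22071806  0.105     ]
```

View pics/w2.png

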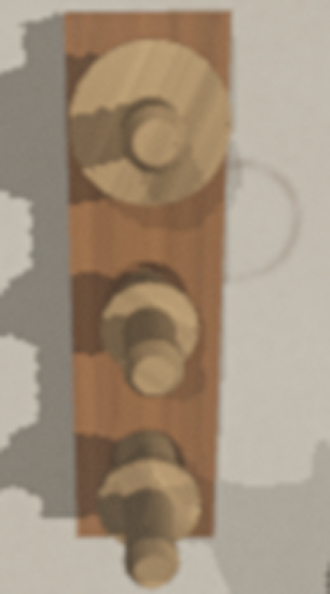

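The collar centre at (265.5,127) gives (0.513,0.294), and the handle end at (267.6,132.4) gives (0.514,0.2945). The two agree, so the pestle stands upright. Now descending to grasp.

Request:
{"api": "arm_command", "payload": {"translation": [[0.04, 0.168, 0], [0.04, 0.168, -0.1], [0.04, 0.168, -0.25], [0.04, 0.168, -0.4], [0.04, 0.168, -0.55], [0.04, 0.168, -0.65], [0.04, 0.168, -0.72], [0.04, 0.168, -0.75], [0.04, 0.168, -0.75]], "rotation": [[0, 0, 0], [0, 0, 0], [0, 0, 0], [0, 0, 0], [0, 0, 0], [0, 0, 0], [0, 0, 0], [0, 0, 0], [0, 0, 0]]}}

```text
clock: 3.55
ee_pos: [0.5132, 0.2937, 0.0879]
ee_rot: [-2.143, -2.297, -0.001]
contact_force: [0.5, -0.4, 0.4]
opening: 0.0855
```

Request:
{"api": "arm_command", "payload": {"translation": [[0, 0, 0], [0, 0, 0], [0, 0, 0], [0, 0, 0], [0, 0, 0], [0, 0, 0], [0, 0, 0], [0, 0, 0]], "rotation": [[0, 0, 0], [0, 0, 0], [0, 0, 0], [0, 0, 0], [0, 0, 0], [0, 0, 0], [0, 0, 0], [0, 0, 0]], "hand": -1, "force": 50}}

```text
clock: 4.35
ee_pos: [0.5137, 0.2939, 0.0885]
ee_rot: [2.143, 2.297, 0.002]
contact_force: [-0.3, 0.2, 5.3]
opening: 0.0178
```

The opening of 17.8 mm is less than the 22–25 mm handle, so I'm checking the grasp.

Request:
{"api": "arm_command", "payload": {"translation": [[0, 0, 0], [0, 0, 0], [0, 0, 0]], "rotation": [[0, 0, 0], [0, 0, 0], [0, 0, 0]]}}

```text
clock: 4.65
ee_pos: [0.5137, 0.2939, 0.0885]
ee_rot: [2.143, 2.297, 0.002]
contact_force: [-0.3, 0.7, 3.9]
opening: 0.0177
```

Run:
```python
from h import *
w=cap('wrist');b=cap('side')
f=lambda c,y0,y1,x0,x1:cv2.resize(cv2.cvtColor(c['color'],cv2.COLOR_RGB2BGR)[y0:y1,x0:x1],(380,500),interpolation=cv2.INTER_CUBIC)
cv2.imwrite('pics/g.png',np.hstack([f(w,150,384,160,338),f(b,150,280,190,289)]))
s=sensors.read_state();print(s['opening'],s['contact_force'],s['ft_torque'])
```

```text
0.017799253889632622 [-0.02418125  0.23792629  3.45261737] [-0.06291767  0.05125669  0.03446527]
```

View pics/g.png

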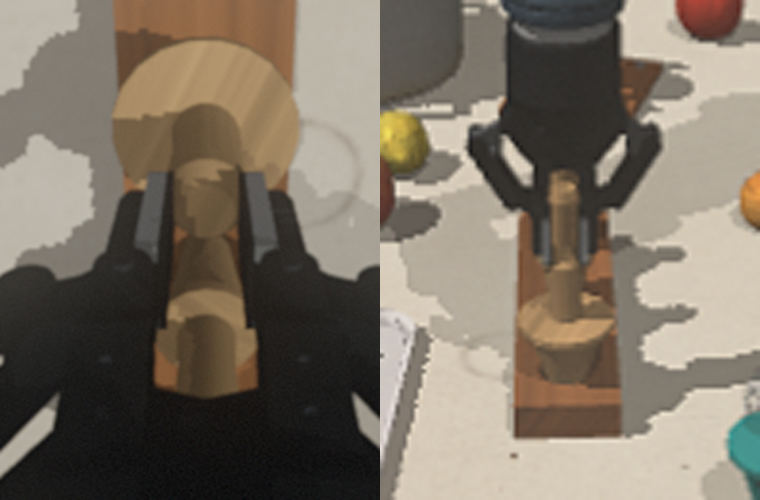

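Run:
```python
from h import *
w=cap('wrist');b=cap('side')
P=[[.5137,.294,.126],[.5137,.294,.105],[.5137,.294,.088],[.5137,.294,.07],[.52,.204,.126],[.52,.204,.07]]
print(np.c_[(proj(w,P)-[160,150])*[380/178,500/234],(proj(b,P)-[190,150])*[380/99,500/130]].round())
```

```text
[[207. 215. 184. 248.]
 [207. 177. 184. 274.]
 [207. 152. 184. 294.]
 [206. 130. 184. 316.]
 [207. 460. 183. 184.]
 [206. 331. 184. 249.]]
```

Run:
```python
from h import *
w=cap('wrist');b=cap('side')
f=lambda c,y0,x0,n:cv2.resize(cv2.cvtColor(c['color'],cv2.COLOR_RGB2BGR)[y0:y0+n,x0:x0+n],(400,400),interpolation=cv2.INTER_CUBIC)
P=[[.5137,.294,.126],[.5137,.294,.0885],[.5137,.294,.1075]]
A=f(w,170,205,100);B=f(b,190,215,50)
for p in (proj(w,P)-[205,170])*4: cv2.circle(A,tuple(p.astype(int).tolist()),3,(0,0,255),-1)
for p in (proj(b,P)-[215,190])*8: cv2.circle(B,tuple(p.astype(int).tolist()),3,(0,0,255),-1)
cv2.imwrite('pics/g2.png',np.hstack([A,B]))
```

```text
(no output)
```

View pics/g2.png

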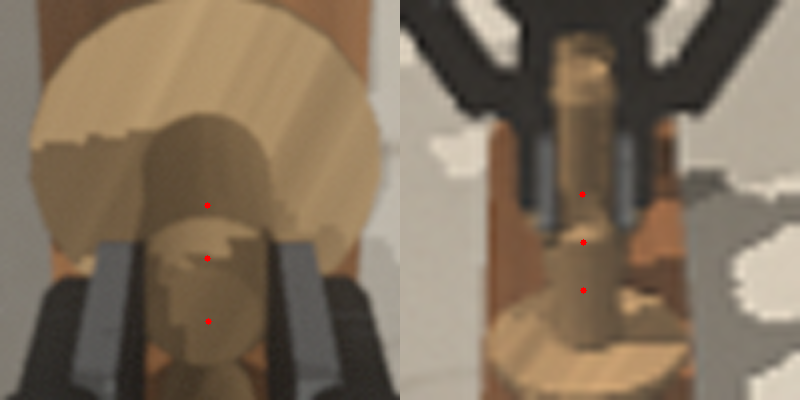

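The pads seem to hold only the rounded top of the handle: the pad tips sit near its end, the opening is below the handle's width, and there is a small upward force. I'll open, go about 11 mm deeper and 4 mm further in +y, then grip again.

Request:
{"api": "arm_command", "payload": {"translation": [[0, 0, 0], [0, 0, 0], [0, 0, 0], [0, 0, 0], [0, 0.016, -0.02], [0, 0.016, -0.045], [0, 0.016, -0.045]], "rotation": [[0, 0, 0], [0, 0, 0], [0, 0, 0], [0, 0, 0], [0, 0, 0], [0, 0, 0], [0, 0, 0]], "hand": 0.2}}

```text
clock: 5.65
ee_pos: [0.5128, 0.2977, 0.0759]
ee_rot: [-2.142, -2.297, 0.001]
contact_force: [-0.1, -0.5, 0.0]
opening: 0.0515
```

Request:
{"api": "arm_command", "payload": {"translation": [[0, 0, 0], [0, 0, 0], [0, 0, 0], [0, 0, 0], [0, 0, 0], [0, 0, 0], [0, 0, 0], [0, 0, 0]], "rotation": [[0, 0, 0], [0, 0, 0], [0, 0, 0], [0, 0, 0], [0, 0, 0], [0, 0, 0], [0, 0, 0], [0, 0, 0]], "hand": -1, "force": 50}}

```text
clock: 6.45
ee_pos: [0.5128, 0.2977, 0.0759]
ee_rot: [-2.142, -2.297, 0.001]
contact_force: [-0.3, 0.3, -1.1]
opening: 0.0219
```

Run:
```python
from h import *
w=cap('wrist');b=cap('side')
f=lambda c,y0,x0,n:cv2.resize(cv2.cvtColor(c['color'],cv2.COLOR_RGB2BGR)[y0:y0+n,x0:x0+n],(400,400),interpolation=cv2.INTER_CUBIC)
cv2.imwrite('pics/g3.png',np.hstack([f(w,170,205,100),f(b,190,215,50)]))
```

```text
(no output)
```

The opening is now 21.9 mm, which matches the handle. Lifting.

Request:
{"api": "arm_command", "payload": {"translation": [[0, 0, 0.03], [0, 0, 0.1], [0, 0, 0.2], [0, 0, 0.3], [0, 0, 0.45], [0, 0, 0.6], [0, 0, 0.75], [0, 0, 0.8], [0, 0, 0.8], [0, 0, 0.8]], "rotation": [[0, 0, 0], [0, 0, 0], [0, 0, 0], [0, 0, 0], [0, 0, 0], [0, 0, 0], [0, 0, 0], [0, 0, 0], [0, 0, 0], [0, 0, 0]], "hand": -1, "force": 60}}

```text
clock: 7.55
ee_pos: [0.512, 0.2974, 0.274]
ee_rot: [-2.141, -2.296, 0.005]
contact_force: [-0.3, -0.1, -2.8]
opening: 0.0212
```

Run:
```python
from h import *
w=cap('wrist');b=cap('side')
f=lambda c,y0,x0,n:cv2.resize(cv2.cvtColor(c['color'],cv2.COLOR_RGB2BGR)[y0:y0+n,x0:x0+n],(400,400),interpolation=cv2.INTER_CUBIC)
cv2.imwrite('pics/g4.png',np.hstack([f(w,130,165,180),f(b,150,190,100)]))
s=sensors.read_state();print(s['opening'],s['contact_force'],s['ee_pos'])
```

```text
0.021668147574465953 [-0.66583349 -0.37174776 -1.45890221] [0.51161265 0.29726108 0.27312915]
```

View pics/g4.png

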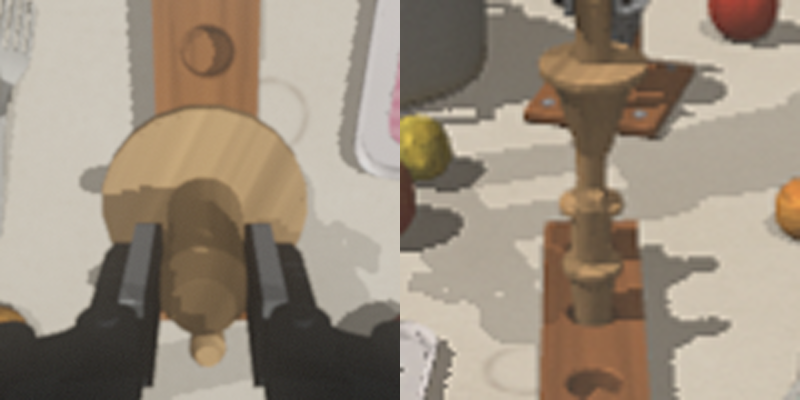

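The pestle is lifted and upright (collar at crop (205,190)) and its socket is empty. I'm carrying it past the cup, so the wrist camera can see the rim, and turning the jaws into the cup's tipping direction.

Request:
{"api": "arm_command", "payload": {"translation": [[0, -0.1, 0], [0.01, -0.25, 0], [0.01, -0.4, 0], [0.01, -0.6, 0], [0.01, -0.8, 0], [0.01, -1, 0], [0.01, -1, 0]], "rotation": [[0, 0, 0], [0, 0, 0], [0, 0, -0.05], [0, 0, -0.1], [0, 0, -0.15], [0, 0, -0.195], [0, 0, -0.195]]}}

```text
clock: 8.35
ee_pos: [0.5134, 0.0412, 0.271]
ee_rot: [-2.474, -1.93, 0.014]
contact_force: [-0.1, -0.6, -1.7]
opening: 0.0215
```

Request:
{"api": "arm_command", "payload": {"translation": [[0, -0.15, 0], [0, -0.35, 0], [0, -0.55, 0], [0, -0.75, 0], [0, -0.9, 0], [0, -1, 0], [0, -1, 0]], "rotation": [[0, 0, 0], [0, 0, 0], [0, 0, 0], [0, 0, 0], [0, 0, 0], [0, 0, 0], [0, 0, 0]]}}

```text
clock: 9.05
ee_pos: [0.5127, -0.2115, 0.2687]
ee_rot: [-2.475, -1.924, 0.017]
contact_force: [0.1, 0.6, -1.4]
opening: 0.0213
```

Request:
{"api": "arm_command", "payload": {"translation": [[0, -0.12, 0], [0, -0.3, 0], [0, -0.4, 0], [0, -0.4, 0], [0, -0.4, 0]], "rotation": [[0, 0, 0], [0, 0, 0], [0, 0, 0], [0, 0, 0], [0, 0, 0]]}}

```text
clock: 9.55
ee_pos: [0.5127, -0.3102, 0.267]
ee_rot: [-2.472, -1.922, 0.016]
contact_force: [-0.5, -0.2, -1.9]
opening: 0.0211
```

Run:
```python
from h import *
import pickle
w=cap('wrist','w3.png');s=sensors.read_state()
pickle.dump((w,s),open('w3.pkl','wb'))
print(s['ee_pos'],s['ee_rot'],s['opening'],s['contact_force'],proj(w,[[.527,-.22,.105]]))
im=cv2.imread('pics/w3.png')[0:250,130:400]
cv2.imwrite('pics/w3c.png',cv2.resize(im,None,fx=2.4,fy=2.4,interpolation=cv2.INTER_CUBIC))
```

```text
[ 0.51280913 -0.3097034   0.26750369] [-2.47165499 -1.92373996  0.01609663] 0.021423639962514635 [-1.03116109  0.05071583 -1.61530748] [[251.24095387  87.51906057]]
```

View pics/w3c.png

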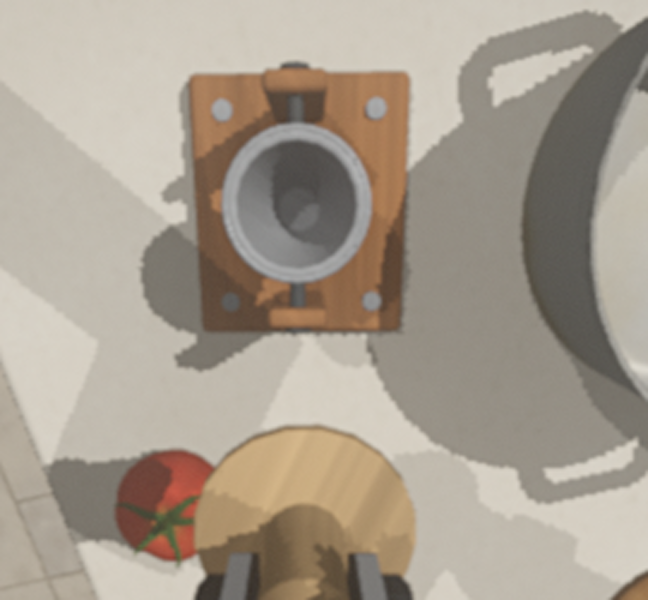

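The crop shows the rim outline at x 222–373, y 122–284, so its centre is at full-image pixel (254,84.6). The pivots lie along the image vertical, so the jaws line up with the tipping direction. The held collar spans x 195–415 with its top edge at y 426.

Run:
```python
from h import *
import pickle
w,s=pickle.load(open('w3.pkl','rb'))
T=s['ee_pos'];R=cv2.Rodrigues(s['ee_rot'])[0];print('tool axes',R.T.round(3))
px=lambda x,y:(130+x/2.4,y/2.4)
c=onz(w,px(297.5,203),.105);print('rim',c,'width',np.linalg.norm(onz(w,px(222,203),.105)-onz(w,px(373,203),.105)),'height',np.linalg.norm(onz(w,px(297.5,122),.105)-onz(w,px(297.5,284),.105)))
for dz in (-.004,-.02,.01):
    z=T[2]+dz
    l=onz(w,px(195,522),z);r=onz(w,px(415,522),z);t=onz(w,px(305,426),z)
    u=(r-l)/np.linalg.norm(r-l);n=np.array([-u[1],u[0],0]);cen=t-.034*n
    print(dz,'width',np.linalg.norm(r-l),'mid',(l+r)/2,'top-34',cen, 'rel TCP',cen-T)
```

```text
tool axes [[ 0.245  0.969 -0.002]
 [ 0.969 -0.245 -0.014]
 [-0.014  0.001 -1.   ]]
rim [ 0.53083453 -0.21770337  0.105     ] width 0.07248960006936904 height 0.07278999832106989
-0.004 width 0.06553850382975293 mid [ 0.51292515 -0.30898658  0.26350369] top-34 [ 0.51216551 -0.31301372  0.26350369] rel TCP [-0.00064362 -0.00331032 -0.004     ]
-0.02 width 0.07148440685969606 mid [ 0.5108921  -0.31636843  0.24750369] top-34 [ 0.51080523 -0.3177668   0.24750369] rel TCP [-0.0020039 -0.0080634 -0.02     ]
0.01 width 0.0603358386785526 mid [ 0.51470406 -0.30252747  0.27750369] top-34 [ 0.51335576 -0.30885477  0.27750369] rel TCP [0.00054663 0.00084863 0.01      ]
```

The rim comes out at about (0.530,-0.2185), and the collar axis at TCP + (-0.001,-0.0045). Moving over the cup and partway down.

Request:
{"api": "arm_command", "payload": {"translation": [[0.03, 0.15, 0], [0.073, 0.3, 0], [0.073, 0.383, 0], [0.073, 0.383, 0], [0.073, 0.383, -0.1], [0.073, 0.383, -0.2], [0.073, 0.383, -0.28], [0.073, 0.383, -0.32], [0.073, 0.383, -0.32]], "rotation": [[0, -0.009, 0], [0, -0.009, 0], [0, -0.009, 0], [0, -0.009, 0], [0, -0.009, 0], [0, -0.009, 0], [0, -0.009, 0], [0, -0.009, 0], [0, -0.009, 0]]}}

```text
clock: 10.5
ee_pos: [0.5302, -0.2129, 0.1861]
ee_rot: [-2.475, -1.928, 0.0]
contact_force: [-0.5, 0.4, -1.3]
opening: 0.0215
```

Run:
```python
from h import *
a=cap('scene');b=cap('side');w=cap('wrist')
f=lambda c,y0,x0,n,m:cv2.resize(cv2.cvtColor(c['color'],cv2.COLOR_RGB2BGR)[y0:y0+n,x0:x0+n],(m,m),interpolation=cv2.INTER_CUBIC)
cv2.imwrite('pics/p.png',np.hstack([f(a,160,290,90,400),f(b,105,200,80,400)]))
s=sensors.read_state();print(s['ee_pos'],s['contact_force'],s['opening'],cv2.Rodrigues(s['ee_rot'])[0][:,2])
```

```text
[ 0.53177171 -0.2142537   0.18877417] [-0.64999963 -0.04800539 -1.27029967] 0.021621361763276132 [ 1.96492615e-03 -1.76233063e-05 -9.99998069e-01]
```

View pics/p.png

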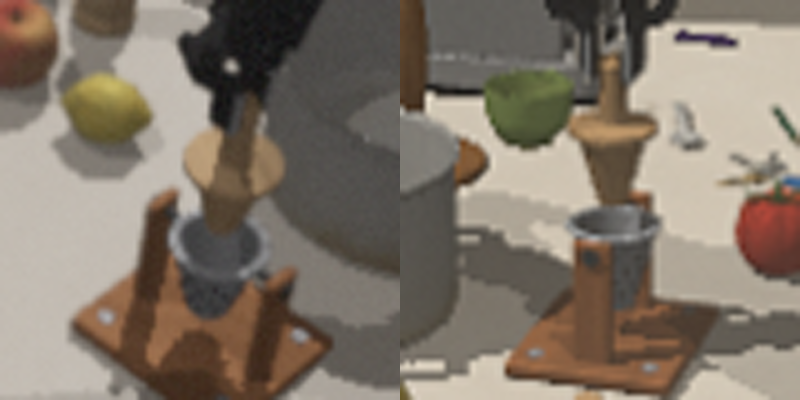

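In both views the tip points into the middle of the rim: scene tip (221,232) above rim (219,250), and side collar and rim both at x≈613. Lowering slowly.

Request:
{"api": "arm_command", "payload": {"translation": [[0, 0, -0.04], [0, 0, -0.09], [0, 0, -0.14], [0, 0, -0.18], [0, 0, -0.21], [0, 0, -0.23], [0, 0, -0.23]], "rotation": [[0, 0, 0], [0, 0, 0], [0, 0, 0], [0, 0, 0], [0, 0, 0], [0, 0, 0], [0, 0, 0]]}}

```text
clock: 11.35
ee_pos: [0.5313, -0.214, 0.1303]
ee_rot: [-2.479, -1.93, -0.002]
contact_force: [0.1, -0.2, -0.8]
opening: 0.0216
```

Request:
{"api": "arm_command", "payload": {"translation": [[0, 0, -0.01], [0, 0, -0.02], [0, 0, -0.03], [0, 0, -0.03]], "rotation": [[0, 0, 0], [0, 0, 0], [0, 0, 0], [0, 0, 0]]}}

```text
clock: 11.75
ee_pos: [0.5312, -0.2139, 0.1226]
ee_rot: [-2.478, -1.929, -0.001]
contact_force: [0.3, 0.3, -1.8]
opening: 0.0213
```

Request:
{"api": "arm_command", "payload": {"translation": [[0, 0, -0.005], [0, 0, -0.01], [0, 0, -0.015], [0, 0, -0.015]], "rotation": [[0, 0, 0], [0, 0, 0], [0, 0, 0], [0, 0, 0]]}}

```text
clock: 12.15
ee_pos: [0.5311, -0.2138, 0.1186]
ee_rot: [-2.478, -1.929, -0.001]
contact_force: [0.6, -0.9, -1.3]
opening: 0.0216
```

Request:
{"api": "arm_command", "payload": {"translation": [[0, 0, -0.005], [0, 0, -0.012], [0, 0, -0.012]], "rotation": [[0, 0, 0], [0, 0, 0], [0, 0, 0]]}}

```text
clock: 12.45
ee_pos: [0.5311, -0.2139, 0.1157]
ee_rot: [-2.478, -1.929, -0.001]
contact_force: [0.9, -0.0, -1.4]
opening: 0.0211
```

Request:
{"api": "arm_command", "payload": {"translation": [[0, 0, -0.004], [0, 0, -0.008], [0, 0, -0.008]], "rotation": [[0, 0, 0], [0, 0, 0], [0, 0, 0]]}}

```text
clock: 12.75
ee_pos: [0.5315, -0.2141, 0.1155]
ee_rot: [2.478, 1.929, 0.002]
contact_force: [-2.3, 2.5, 10.9]
opening: 0.0212
```

Request:
{"api": "arm_command", "payload": {"translation": [[0, 0, -0.004], [0, 0, -0.008], [0, 0, -0.008]], "rotation": [[0, 0, 0], [0, 0, 0], [0, 0, 0]]}}

```text
clock: 13.05
ee_pos: [0.5316, -0.2142, 0.1154]
ee_rot: [2.477, 1.929, 0.002]
contact_force: [-4.0, 2.3, 13.2]
opening: 0.0213
```

Contact of 13 N at TCP z 0.1155, against an expected seat of 0.116. Releasing partly so the pestle settles and step 1 is met.

Request:
{"api": "arm_command", "payload": {"translation": [[0, 0, 0], [0, 0, 0], [0, 0, 0], [0, 0, 0], [0, 0, 0], [0, 0, 0], [0, 0, 0], [0, 0, 0]], "rotation": [[0, 0, 0], [0, 0, 0], [0, 0, 0], [0, 0, 0], [0, 0, 0], [0, 0, 0], [0, 0, 0], [0, 0, 0]], "hand": 0.1}}

```text
clock: 13.85
ee_pos: [0.5316, -0.2142, 0.1154]
ee_rot: [2.477, 1.929, 0.002]
contact_force: [0.4, 0.2, 0.3]
opening: 0.0468
```

Run:
```python
from h import *
import pickle
a=cap('scene');b=cap('side');w=cap('wrist')
s=sensors.read_state();print(s['ee_pos'],s['contact_force'],s['opening'])
pickle.dump((a,b,w,s),open('seat.pkl','wb'))
# collar mask in side & scene: where wood-pale pixels are
for n,c,(x0,x1,y0,y1) in (('scene',a,(310,370,180,250)),('side',b,(215,275,110,185))):
    P=proj(c,[[.5305,-.2185,.105],[.5305,-.2185,.112],[.5305,-.2185,.166]]);print(n,P.round(1).tolist())
f=lambda c,y0,x0,n,m:cv2.resize(cv2.cvtColor(c['color'],cv2.COLOR_RGB2BGR)[y0:y0+n,x0:x0+n],(m,m),interpolation=cv2.INTER_CUBIC)
cv2.imwrite('pics/s.png',np.hstack([f(a,170,300,75,400),f(b,115,210,60,400)]))
```

```text
[ 0.53160011 -0.21416293  0.11543152] [-0.234867   -0.13440438  0.36526861] 0.04695447344539573
scene [[339.5, 213.8], [339.8, 212.2], [342.4, 199.6]]
side [[242.2, 148.6], [242.2, 146.9], [242.1, 133.3]]
```

The pestle is released with no residual force. Now I'll raise the tool 15 mm for leverage and push the handle along the cup's +x, (0.97,-0.245).

Request:
{"api": "arm_command", "payload": {"translation": [[0, 0, 0.03], [0, 0, 0.06], [0.01, -0.002, 0.06], [0.02, -0.005, 0.06], [0.03, -0.007, 0.06], [0.04, -0.01, 0.06], [0.05, -0.012, 0.06], [0.056, -0.014, 0.06], [0.064, -0.016, 0.06], [0.064, -0.016, 0.06]], "rotation": [[0, 0, 0], [0, 0, 0], [0, 0, 0], [0, 0, 0], [0, 0, 0], [0, 0, 0], [0, 0, 0], [0, 0, 0], [0, 0, 0], [0, 0, 0]]}}

```text
clock: 15.0
ee_pos: [0.5478, -0.2182, 0.1303]
ee_rot: [2.477, 1.929, 0.002]
contact_force: [0.3, -0.5, 0.0]
opening: 0.0469
```

Request:
{"api": "arm_command", "payload": {"translation": [[0.007, -0.002, 0], [0.014, -0.004, 0], [0.014, -0.004, 0], [0.014, -0.004, 0]], "rotation": [[0, 0, 0], [0, 0, 0], [0, 0, 0], [0, 0, 0]]}}

```text
clock: 15.4
ee_pos: [0.5512, -0.2192, 0.1303]
ee_rot: [2.477, 1.929, 0.002]
contact_force: [-0.5, 0.9, 0.5]
opening: 0.0467
```

```bash
cat > t.py <<'E'
from h import *
import pickle
a0,b0,w0,s0=pickle.load(open('seat.pkl','rb'))
def ext(c,x0,x1,y0,y1):
    h=cv2.cvtColor(c['color'],cv2.COLOR_RGB2HSV).astype(int)[y0:y1,x0:x1]
    m=(abs(h[...,0]-17)<4)&(h[...,1]>70)&(h[...,1]<150)&(h[...,2]>90)
    return [(y0+i,x0+int(np.where(r)[0].min()),x0+int(np.where(r)[0].max())) for i,r in enumerate(m) if r.sum()>2]
if __name__=='__main__':
    b=cap('side')
    print('before',ext(b0,222,264,128,156));print('now',ext(b,222,264,128,156))
    fs=[sensors.read_state()['contact_force'] for _ in range(1)];print(fs,sensors.read_state()['ee_pos'])
E
python3 t.py
```

```text
before [(134, 240, 243), (135, 240, 244), (136, 239, 244), (137, 240, 244), (138, 240, 244), (139, 240, 244), (140, 240, 244), (141, 240, 244), (142, 240, 244), (143, 240, 245), (144, 240, 245), (145, 238, 244), (146, 235, 244), (147, 234, 250), (148, 234, 250), (149, 234, 250), (150, 234, 250), (151, 236, 248)]
now [(134, 239, 241), (135, 238, 241), (136, 238, 243), (137, 238, 242), (138, 239, 242), (139, 238, 242), (140, 239, 243), (141, 239, 243), (142, 239, 243), (143, 239, 244), (144, 239, 244), (145, 239, 248), (146, 236, 249), (147, 234, 250), (148, 233, 250), (149, 233, 250), (150, 234, 248), (151, 235, 246)]
[array([-1.19363017,  0.20040988,  1.93335877])] [ 0.55124567 -0.21916375  0.13039204]
```

The handle end has moved about 6 mm, roughly 0.09 rad, so I'll push a few mm more.

Request:
{"api": "arm_command", "payload": {"translation": [[0.008, -0.002, 0], [0.016, -0.004, 0], [0.018, -0.005, 0], [0.018, -0.005, 0], [0.018, -0.005, 0], [0.018, -0.005, 0]], "rotation": [[0, 0, 0], [0, 0, 0], [0, 0, 0], [0, 0, 0], [0, 0, 0], [0, 0, 0]]}}

```text
clock: 16.05
ee_pos: [0.5557, -0.2204, 0.1304]
ee_rot: [2.477, 1.929, 0.002]
contact_force: [-0.1, 0.3, 1.9]
opening: 0.0468
```

```bash
python3 t.py | tail -2
```

```text
now [(134, 238, 240), (135, 237, 240), (136, 237, 241), (137, 237, 241), (138, 238, 241), (139, 238, 242), (140, 238, 242), (141, 238, 243), (142, 238, 243), (143, 239, 244), (144, 239, 243), (145, 239, 249), (146, 237, 250), (147, 235, 250), (148, 234, 250), (149, 233, 249), (150, 234, 247), (151, 234, 244)]
[array([-0.98543395,  1.03836696,  2.06236994])] [ 0.55567933 -0.22036404  0.13039509]
```

The handle is now tilted about 0.18 rad by the side view, well past 0.1. Easing back to centre, then lifting clear.

Request:
{"api": "arm_command", "payload": {"translation": [[-0.01, 0.003, 0], [-0.02, 0.005, 0], [-0.03, 0.007, 0], [-0.04, 0.01, 0], [-0.055, 0.014, 0], [-0.075, 0.019, 0], [-0.097, 0.024, 0], [-0.097, 0.024, 0], [-0.097, 0.024, 0], [-0.097, 0.024, 0]], "rotation": [[0, 0, 0], [0, 0, 0], [0, 0, 0], [0, 0, 0], [0, 0, 0], [0, 0, 0], [0, 0, 0], [0, 0, 0], [0, 0, 0], [0, 0, 0]]}}

```text
clock: 17.1
ee_pos: [0.5316, -0.2145, 0.1305]
ee_rot: [2.477, 1.929, 0.002]
contact_force: [-0.1, 0.3, -0.4]
opening: 0.0471
```

Request:
{"api": "arm_command", "payload": {"translation": [[0, 0, 0.02], [0, 0, 0.06], [0, 0, 0.12], [0, 0, 0.2], [0, 0, 0.3], [0, 0, 0.4], [0, 0, 0.5], [0, 0, 0.6], [0, 0, 0.6], [0, 0, 0.6]], "rotation": [[0, 0, 0], [0, 0, 0], [0, 0, 0], [0, 0, 0], [0, 0, 0], [0, 0, 0], [0, 0, 0], [0, 0, 0], [0, 0, 0], [0, 0, 0]]}}

```text
clock: 18.1
ee_pos: [0.5319, -0.2146, 0.2814]
ee_rot: [2.475, 1.928, 0.004]
contact_force: [0.5, -0.0, -1.1]
opening: 0.0469
```

```bash
python3 t.py
python3 - <<'E'
from h import *
a=cap('scene');b=cap('side')
f=lambda c,y0,x0,n:cv2.resize(cv2.cvtColor(c['color'],cv2.COLOR_RGB2BGR)[y0:y0+n,x0:x0+n],(400,400),interpolation=cv2.INTER_CUBIC)
cv2.imwrite('pics/end.png',np.hstack([f(a,160,300,80),f(b,115,205,70)]))
E
```

```text
before [(134, 240, 243), (135, 240, 244), (136, 239, 244), (137, 240, 244), (138, 240, 244), (139, 240, 244), (140, 240, 244), (141, 240, 244), (142, 240, 244), (143, 240, 245), (144, 240, 245), (145, 238, 244), (146, 235, 244), (147, 234, 250), (148, 234, 250), (149, 234, 250), (150, 234, 250), (151, 236, 248)]
now [(134, 240, 243), (135, 240, 244), (136, 239, 244), (137, 239, 244), (138, 239, 244), (139, 240, 244), (140, 239, 244), (141, 240, 244), (142, 240, 244), (143, 240, 249), (144, 240, 245), (145, 238, 249), (146, 235, 249), (147, 234, 250), (148, 234, 250), (149, 234, 250), (150, 234, 250), (151, 236, 248)]
[array([-0.95805242,  0.48331934, -0.94962668])] [ 0.53139671 -0.21431165  0.2802585 ]
```

View pics/end.png

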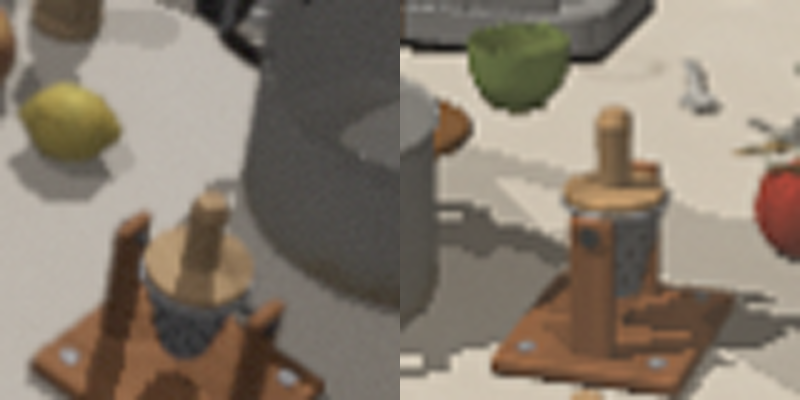

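The collar sits flat on the rim in both views (scene (200,265), side (615,190)), the handle is upright as before the push, and the gripper is clear.

```bash
python3 -c "
from workcell import sign_off
print(sign_off())"
```

```text
the job is handed in; nothing more can be done
None
```

The job is handed in at about 18 s on the robot's clock, but `sign_off` gives no verdict. I took the cone pestle from the caddy and lowered it slowly into the cup. Contact came at TCP z 0.1155, against an expected 0.116, with up to 13 N. I then released it, pushed the handle towards the cup's +x, eased back and lifted clear.

- **Last checks:** the final pictures show the collar flat on the rim and the handle upright. Its pixel edges match those from before the push to within about 1 px, and the arm is clear of everything.
- **Tipping angle:** about 0.18 rad, estimated from the handle's lean in the side view, not read from the joint.
- **What disagreed:**
    - My first grasp closed to 17.8 mm, less than the handle's width; it seemed to hold only the rounded top. I regripped about 12 mm lower and it read 21.9 mm.
    - The rim measured 72 mm wide in the wrist view against the stated 68 mm. This didn't affect the fit.
    - During the push the wrist force, at about 1–2 N, was too noisy to confirm the angle.

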